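# Turn the jar carousel to its stop and press the loose lid home

### The job

One jar on the carousel has a lid that stands proud of its neck. First turn the carousel clockwise (seen from above) until it rests against its stop, which brings that jar round to the robot's right; only then press the lid fully home. Leave the carousel at its stop, and leave the other things on the bench where they are.

Things in the scene. Friction and masses are not known exactly. Their poses are not given: they have to be found in the camera images.
- turntable (a joint): Angle (rad) of the turning part of the carousel (white disc, jars, wire ring, knob): 0 against the stop, with the proud-lidded jar at the loading side; negative short of it (lowest -2.4); grows clockwise seen from above. Stays where it is left; takes about 0.2 N m to turn.
- lid (a joint): How far (m) the proud lid has been pressed down along its jar: 0 is 10 mm proud, 0.010 is fully home. Stiff push fit: takes about 6 N and stays where it is left.
- lid_top (a point): Centre of the top of the proud lid, a flat white disc 58 mm across, 16 mm high; z points out of the lid along the jar. All three amber jars (54 mm across, evenly spaced) lean outward 35 degrees from upright. When home this point is 108 mm above the bench, 112 mm from the carousel's axis. The other two jars have the same lids, fully home.
- knob_grip (a point): Point on the centre line of the round upright black knob (18 to 20 mm thick, 44 mm high) that stands on a spoke of the wire ring, 110 mm from the axis, and turns with it; 284 mm above the bench, 18 mm below the knob's top. Seen from above it lies 0.6 rad clockwise of the jar with the proud lid.
- carousel_axis (a point): On the carousel's upright turning axis, on top of the hub of its upper tier: a steel wire ring (278 mm across, 8 mm wire, six spokes, 251 to 259 mm above the bench) on a 24 mm stem; it overhangs the lids, so they are reached slantwise from outside. Its -x axis points to the loading side (roughly the robot's right), where the jar must come.
- glove_box: Bystander: closed carton, 120 x 220 x 75 mm, origin under its centre.
- wash_bottle: Bystander: upright white plastic bottle with a black spout, 68 mm across, about 200 mm high, origin under its centre.
- slide_case: Bystander: flat grey and white case, 102 x 182 x 34 mm, origin under its centre.
- stop (a point): Steel stop block (14 mm wide) on the edge of the carousel's round dark foot (276 mm across); the point is the centre of its top, 37 mm above the bench. A small steel lug on the rim of the white disc (238 mm across, top 21 mm above the bench) meets it.

How it is judged (in metres and radians):
On the way:
1. the carousel is turned to its stop (within 4 degrees) with the lid still proud by at least 5 mm (value of joint turntable above -0.07 rad and value of joint lid below 0.005 m), for 0.2 s.
At the end, for the whole second after the job is handed in: The lid is home to within 1.5 mm, and the carousel stands still against its stop to within 0.07 rad (4 degrees) (value of joint lid above 0.0085 m and value of joint turntable above -0.07 rad and velocity of joint turntable between -0.02 and 0.02 rad/s); the robot touches nothing.
It fails at once if a bystander is moved by more than 30 mm (distance of any of glove_box, wash_bottle, slide_case from where it was at the start of the episode above 0.03 m).
It fails at once if the wash bottle is tipped over (angle between wash_bottle's own z axis and vertical above 0.6 rad).
It also fails if it takes over 58 s, if anything falls off the work surface, if the arm or the gripper's body presses on something with over 40 N, if the wrist force passes 120 N, or if a joint passes its speed limit or range.

### The arm

A 6-joint arm with a two-finger parallel gripper is mounted at the origin on the work surface. World frame = base frame: x ahead of the robot, y to its left, z up, the work surface at z = 0. Lengths are in mm, angles in rad, forces in N, time in s.
With the tool pointing down it reaches from about 350 to 950 mm from the base axis. Payload 17.4 kg.
Tool frame: the origin (TCP) lies between the finger pads; the fingertips stand 8 mm ahead of it and the grasp point (between the pads) lies 11 mm behind it; z points along the fingers, y is the line along which they close (so a half turn about z gives the same grasp; the last joint's range is limited). The gripper opens to 93 mm and grips with 3 to 60 N. Pads are 15 mm wide; open, the fingers measure 128 mm over their backs; the gripper's body (75 mm by 188 mm) begins 65 mm behind the grasp point.
Start: joints at [-1.217, 0.116, 1.442, -0, 1.584, -0.038], TCP at [257.742, -623.86, 226.646] pointing down, gripper open.
Joint ranges: [-2.83, 2.83], [-0.83, 2.19], [0.07, 2.5], [-1.14, 4.28], [0.01, 3], [-2.97, 2.97]. Speed limits (rad/s): [1.89, 1.89, 2.22, 3.14, 3.14, 3.14].

### API

Orientations are given as [roll, pitch, yaw] about the fixed x, y, z axes, in that order (R = Rz(yaw) Ry(pitch) Rx(roll)).
In Python, from plant import get_state, grab_frame, hand_in gives the robot as it stands.
- The arm moves only by the shell command python3 -m jog 'ROWS' [FORCE]. ROWS is JSON, a list of rows, each a list of 5 numbers: the shift along the tool's x, y, z in mm, then the turn about the tool's z in degrees, then the finger opening in mm, from 0 to 93. A call has 1 to 10 rows; each row shifts and turns the commanded pose from where the row before left it, along the tool's axes as they then stand; what a row does not reach is not made up. A row lasts 1/10 s, in which the tool goes at most 50 mm and 8.59 degrees, less where a joint would pass 70% of its speed; a pose out of reach is approached as far as the arm can. A call is refused whole if a number of a shift passes 50 or a number of a turn 8.59, either way. A call with a gripper value outside its range is refused whole. The fingers move at their own pace and stop on an object; FORCE is the grip in N (left out, the last holds). Time passes only in rows, so rows that do not move let the fingers close. It gives the time, the measured TCP pose, the force, the opening and the grip force at its end, in the units of the state.
- get_state(): the state, without advancing time (a new reading comes with each control period).
- grab_frame(name): name is "side" or "top" or "wrist"; returns a dict with "image" (420x560x3 uint8, red, green, blue), "camera_matrix" (3x3 intrinsics, pixels), "world_to_cam" (4x4, takes a point from world to camera coordinates). Camera axes: x right, y up, looking along -z (the intrinsics and any distortion apply to the point x, -y, -z); pixel columns grow to the right and rows downward; lengths in mm; the calibration is good to about 2 mm. A picture is of the moment at which its call begins. There is no depth.
- hand_in(): hands the job in; it is judged then, once.
The state is a dict: "t": time; "joint_positions": joint angles; "joint_vel": joint speeds; "joint_torque": joint torques, N m; "position": TCP position; "eef_rot": TCP orientation; "force": force on the tool from outside, world axes, zero at the start; "wrist_torque": the same for the moment, N m; "gripper_width": opening from 0.0 (shut) to 1.0 (fully open); "grip_force": force on a finger pad.
Only numpy, scipy, OpenCV 4.12 (cv2) and the standard library are available. Lean on these libraries where they do the work, as an engineer would, in place of code of your own. Each camera call takes 0.05 s, during which the arm holds its last target. There are 200 camera calls.

## Working session

There is one attempt and no reset: what is moved stays moved. The work goes in short steps, Python scripts to look and compute and a shell command to move; the robot and the scene stay as the last step left them, time stands still between calls to the robot, and variables do not carry over. Pictures are saved under pics/ and viewed, at most 10 in all, crops included, and the job is handed in when it is done.

```bash
mkdir -p pics; ls
python3 - <<'E'
from plant import *
import cv2,numpy as np,json
s=get_state();print({k:np.round(v,3).tolist() for k,v in s.items()})
for n in("side","top"):
    f=grab_frame(n);cv2.imwrite(f"pics/{n}0.png",f["image"][:,:,::-1])
    print(n,np.round(f["camera_matrix"],1).tolist(),np.round(f["world_to_cam"],3).tolist(),f.keys())
E
```

```text
pics
{'t': 0.0, 'joint_positions': [-1.217, 0.116, 1.442, -0.0, 1.584, -0.038], 'joint_vel': [-0.001, -0.001, 0.0, 0.0, 0.001, 0.001], 'joint_torque': [0.001, -72.126, -62.261, 0.078, 0.024, -0.0], 'position': [257.676, -623.665, 225.894], 'eef_rot': [-3.14, -0.0, 0.392], 'force': [-0.197, -0.012, -0.402], 'wrist_torque': [0.017, -0.012, 0.013], 'grip_force': 0.0, 'gripper_width': 1.001}
side [[419.3, 0.0, 275.4], [0.0, 419.3, 213.4], [0.0, 0.0, 1.0]] [[0.935, -0.353, 0.013, -503.572], [0.223, 0.618, 0.753, -260.166], [-0.274, -0.702, 0.657, -1291.126], [0.0, 0.0, 0.0, 1.0]] dict_keys(['image', 'camera_matrix', 'world_to_cam'])
top [[462.1, 0.0, 282.4], [0.0, 462.1, 211.5], [0.0, 0.0, 1.0]] [[-0.008, -1.0, 0.0, 17.003], [0.975, -0.008, 0.222, -600.005], [-0.222, 0.002, 0.975, -1470.516], [0.0, 0.0, 0.0, 1.0]] dict_keys(['image', 'camera_matrix', 'world_to_cam'])
```

View pics/top0.png

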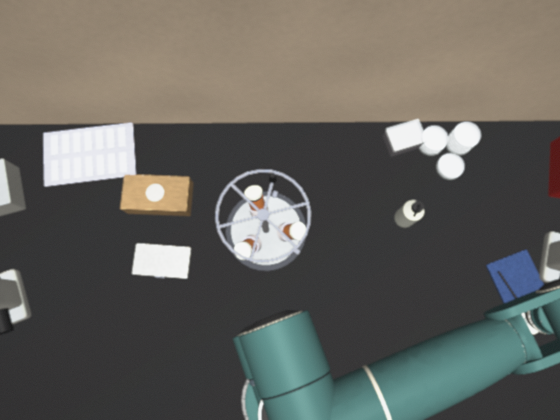

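View pics/side0.png

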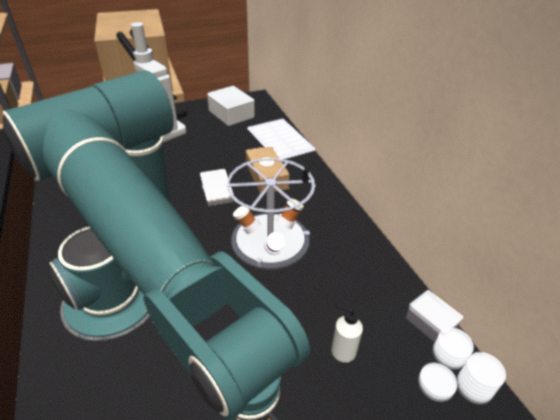

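The top view shows the carousel's ring centred near (264,215) and the black knob near (272,180). Lids are near (254,193), (298,231) and (243,250). The bottle is at (410,213). The side view shows the knob near (307,176). Next I'll enlarge both.

```bash
python3 - <<'E'
import cv2,numpy as np
t=cv2.imread("pics/top0.png")[160:280,205:325];s=cv2.imread("pics/side0.png")[150:270,215:335]
r=lambda i:cv2.resize(i,(480,480),interpolation=cv2.INTER_CUBIC)
cv2.imwrite("pics/crop0.png",cv2.resize(np.hstack([r(t),r(s)]),(800,400)))
E
cat > h.py <<'E'
from plant import *
import cv2,numpy as np
from scipy.spatial.transform import Rotation as R
def ray(f,u,v):
    K=f["camera_matrix"];W=f["world_to_cam"]
    d=np.array([(u-K[0,2])/K[0,0],-(v-K[1,2])/K[1,1],-1])
    return -W[:3,:3].T@W[:3,3],W[:3,:3].T@d
def atz(f,u,v,z):
    c,d=ray(f,u,v);return c+d*(z-c[2])/d[2]
def tri(*rs):
    A=0;b=0
    for c,d in rs:
        d=d/np.linalg.norm(d);P=np.eye(3)-np.outer(d,d);A=A+P;b=b+P@c
    return np.linalg.solve(A,b)
def proj(f,p):
    W=f["world_to_cam"];q=W[:3,:3]@np.asarray(p,float)+W[:3,3];K=f["camera_matrix"]
    return np.array([K[0,0]*q[0]/-q[2]+K[0,2],K[1,1]*-q[1]/-q[2]+K[1,2]])
E
```

```text
(no output)
```

View pics/crop0.png

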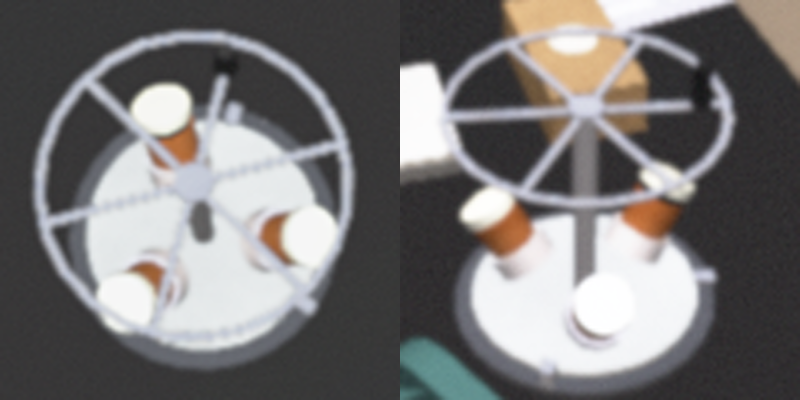

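Run:
```python
from h import *
t=grab_frame("top");s=grab_frame("side")
T=lambda x,y:(205+x/3.3333,160+y/3.3333)
S=lambda x,y:(215+(x-400)/3.3333,150+y/3.3333)
r=lambda f,p:ray(f,*p)
print("hub",tri(r(t,T(196,182)),r(s,S(586,105))))
print("ring c",atz(t,*T(194,187),255), atz(t,*T(36,187),255),atz(t,*T(352,187),255))
print("knob tri",tri(r(t,T(226,60)),r(s,S(703,72))))
k=atz(t,*T(226,60),302);print("knobtop",k)
c=atz(t,*T(196,182),261);print("c",c, atz(s,*S(586,105),261))
for n,p,q in(("A",T(234,110),S(706,275)),("B",T(310,300),S(548,366))):
    m=tri(r(t,p),r(s,q));print(n,m,np.hypot(*(m-c)[:2]),np.arctan2(*(m-c)[1::-1]))
print("knob r,ang",np.hypot(*(k-c)[:2]),np.arctan2(*(k-c)[1::-1]))
for p in((161,103),(311,236),(125,301)):
    m=atz(t,*T(*p),108);print("lid",m,np.hypot(*(m-c)[:2]),np.arctan2(*(m-c)[1::-1]))
m=tri(r(t,T(161,103)),r(s,S(667,181)));print(m)
for p in ((410,213),):print("bottle",atz(t,*p,100))
```

```text
hub [545.85837862  66.78699698 261.8049805 ]
ring c [544.17616823  68.55764037 255.        ] [545.27813392 206.27536158 255.        ] [543.0741039  -69.17240772 255.        ]
knob tri [649.2417485   39.25274341 292.58597468]
knobtop [645.0452772   39.37916445 302.        ]
c [547.29908028  66.58380894 261.        ] [544.90876577  67.7188071  261.        ]
A [672.97214798  36.94062625  26.40787594] 129.12179609669013 -0.2316413663635196
B [471.39926211 -38.1560533   36.83974305] 129.34922164137265 -2.197875548703456
knob r,ang 101.46138030910171 -0.2714494295297977
lid [660.8173239  106.97909682 108.        ] 120.49137279197568 0.3418754643601645
lid [527.02123807 -38.16311924 108.        ] 106.69165782196198 -1.762019832496113
lid [465.49345588 140.14173675 108.        ] 110.01331249979134 2.4092311371144834
[656.63178685 108.00262612 106.08525086]
bottle [ 584.42898761 -402.88657757  100.        ]
```

The hub triangulates to z 262, against 259–261 expected. The stop comes out at z 36.8, against 37. So the axis is near (545.5, 67.5) and the knob is at angle −0.27 rad. The jar with the gap under its lid is at 0.33, which matches knob + 0.6, and the clockwise turn needed is about 1.83 rad. I'll raise the arm and travel toward the knob.

```bash
python3 -m jog --help | head -20; python3 -m jog '[[0,0,-45,0,93],[0,0,-45,0,93],[0,0,-45,0,93],[36,-27,0,0,93],[36,-27,0,0,93],[36,-27,0,0,93],[36,-27,0,0,93],[36,-27,0,0,93],[36,-27,0,0,93],[36,-27,0,0,93]]'
```

```text
t: 1.2
position: [419.0, -351.3, 361.6]
eef_rot: [3.142, -0.0, 0.392]
force: [0.9, -0.3, -0.8]
gripper_width: 1.0
grip_force: 0.0invalid input: not JSON, or not a number
```

```bash
python3 -m jog '[[36,-27,0,0,93],[36,-27,0,0,93],[36,-27,0,0,93],[36,-27,0,0,93],[36,-27,0,0,93],[36,-27,0,0,93],[36,-27,0,0,93],[36,-27,0,0,93],[36,-27,0,0,93],[36,-27,0,0,93]]';python3 -m jog '[[0,0,0,-8.5,93],[0,0,0,-8.5,93],[0,0,0,-8.5,93],[0,0,0,-8.5,93],[0,0,0,-8.5,93],[0,0,0,-8.5,93],[0,0,0,-8.5,93],[0,0,0,-8.5,93],[0,0,0,-8.5,93],[0,0,0,-8.5,93]]';python3 -m jog '[[0,0,0,-8.5,93],[0,0,0,-8.5,93],[0,0,0,-8.5,93],[0,0,0,-8.5,93],[0,0,0,-8.5,93],[0,0,0,-8.5,93],[0,0,0,-6,93],[0,0,0,0,93]]'
python3 - <<'E'
from h import *
w=grab_frame("wrist");t=grab_frame("top");s=grab_frame("side")
im=np.vstack([t["image"][130:330,150:450],s["image"][80:280,170:470]])
im=np.hstack([cv2.resize(w["image"],(533,400)),im[:,:267]])
cv2.imwrite("pics/w1.png",im[:,:,::-1])
print(proj(w,[651.5,38,302])*.9518,proj(w,[545,67.5,261])*.9518)
E
```

```text
t: 2.2
position: [648.7, 35.9, 361.6]
eef_rot: [3.142, 0.0, 0.392]
force: [0.0, -0.4, 0.8]
gripper_width: 0.998
grip_force: 0.0
t: 3.2
position: [648.1, 34.0, 361.4]
eef_rot: [-3.141, -0.0, 1.881]
force: [0.4, -0.1, 0.7]
gripper_width: 1.0
grip_force: 0.0
t: 4.0
position: [648.1, 34.0, 361.5]
eef_rot: [-3.142, -0.0, 2.872]
force: [-1.2, 0.4, 0.8]
gripper_width: 1.003
grip_force: 0.0
[269.66275422 215.74909107] [269.50437509  78.46785132]
```

View pics/w1.png

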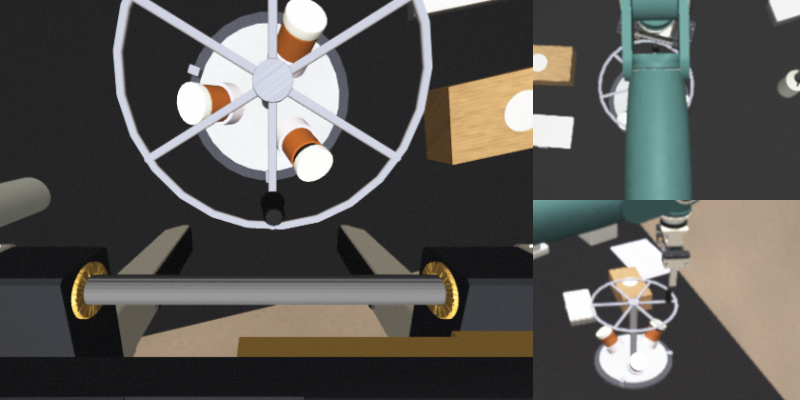

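The wrist view shows the knob top at about (273,215) and the hub at (273,80) in the scaled view, within a few pixels of the prediction. The dark gap of the proud jar is at (305,150).

Run:
```python
from h import *
w=grab_frame("wrist");s=get_state();Rt=R.from_euler("xyz",s["eef_rot"])
k=atz(w,273.5/.9518,216/.9518,302);c=atz(w,273/.9518,80/.9518,261);print(k,c,np.linalg.norm((k-c)[:2]),np.arctan2(*(k-c)[1::-1]))
print(Rt.inv().apply(np.r_[k[:2],273]-s["position"]))
```

```text
[652.63004829  40.9536914  302.        ] [547.1788326  70.5880135 261.       ] 109.536075954252 -0.2739580023286336
[-2.50603666  7.90615122 88.62261364]
```

```bash
python3 -m jog '[[-2.5,7.5,0,0,60],[0,0,30,0,60],[0,0,30,0,60],[0,0,28,0,60],[0,0,0,0,60],[0,0,0,0,5],[0,0,0,0,5],[0,0,0,0,5],[0,0,0,0,5],[0,0,0,0,5]]' 5; python3 -m jog '[[0,0,0,0,5],[0,0,0,0,5],[0,0,0,0,5]]'
```

```text
t: 5.2
position: [652.7, 40.6, 274.2]
eef_rot: [3.141, 0.001, 2.87]
force: [-0.4, -0.5, -0.4]
gripper_width: 0.265
grip_force: 0.0
t: 5.5
position: [652.6, 40.6, 273.9]
eef_rot: [3.141, 0.0, 2.87]
force: [0.3, -0.4, 3.7]
gripper_width: 0.209
grip_force: 5.0
```

Gripped: opening 19.4 mm, as expected for the 18–20 mm knob. Now I'll swing it clockwise.

```bash
python3 -m jog '[[0.5,-7.7,0,4,5],[0.5,-7.7,0,4,5],[1.1,-15.3,0,8,5],[1.1,-15.3,0,8,5]]';python3 -m jog '[[1.1,-15.3,0,8,5],[1.1,-15.3,0,8,5],[1.1,-15.3,0,8,5],[0,0,0,0,5]]'
```

```text
t: 5.9
position: [631.3, -0.1, 273.9]
eef_rot: [3.14, 0.001, 2.446]
force: [3.5, 1.8, 3.1]
gripper_width: 0.208
grip_force: 5.0
t: 6.3
position: [594.2, -29.2, 274.0]
eef_rot: [-3.142, 0.001, 2.029]
force: [0.9, -4.1, 1.1]
gripper_width: 0.213
grip_force: 5.0
```

```bash
python3 -m jog '[[1.1,-15.3,0,8,5],[1.1,-15.3,0,8,5],[1.1,-15.3,0,8,5],[0,0,0,0,5]]';python3 -m jog '[[1.1,-15.3,0,8,5],[0.5,-7.7,0,4,5],[0.5,-7.7,0,4,5],[0,0,0,0,5]]';python3 -m jog '[[0.1,-3.8,0,2,5],[0.1,-3.8,0,2,5],[0,0,0,0,5]]'
```

```text
t: 6.7
position: [550.1, -39.5, 273.8]
eef_rot: [-3.141, 0.0, 1.615]
force: [-1.0, -1.9, 1.7]
gripper_width: 0.207
grip_force: 5.0
t: 7.1
position: [520.3, -35.8, 273.6]
eef_rot: [-3.141, 0.0, 1.34]
force: [-2.9, -2.5, 0.9]
gripper_width: 0.207
grip_force: 5.0
t: 7.4
position: [513.4, -33.8, 273.6]
eef_rot: [-3.141, 0.0, 1.27]
force: [-2.0, -3.3, 1.6]
gripper_width: 0.206
grip_force: 5.0
```

```bash
for i in 1 2; do :; done; python3 -m jog '[[0.1,-3.8,0,2,5],[0.1,-3.8,0,2,5],[0,0,0,0,5]]';python3 -m jog '[[0.1,-3.8,0,2,5],[0.1,-3.8,0,2,5],[0,0,0,0,5]]';python3 -m jog '[[0,-1.9,0,1,5],[0,-1.9,0,1,5],[0,0,0,0,5]]'
```

```text
t: 7.7
position: [506.1, -31.2, 273.6]
eef_rot: [-3.141, 0.0, 1.199]
force: [-2.3, -1.2, 1.0]
gripper_width: 0.209
grip_force: 5.0
t: 8.0
position: [499.1, -28.0, 273.6]
eef_rot: [-3.141, -0.0, 1.128]
force: [-1.6, -0.3, 1.3]
gripper_width: 0.207
grip_force: 5.0
t: 8.3
position: [495.5, -26.3, 273.6]
eef_rot: [-3.141, -0.001, 1.09]
force: [2.1, 2.1, 0.8]
gripper_width: 0.205
grip_force: 5.0
```

```bash
python3 -m jog '[[0,-1.9,0,1,5],[0,-1.9,0,1,5],[0,0,0,0,5]]';python3 -m jog '[[0,-1.9,0,1,5],[0,-1.9,0,1,5],[0,0,0,0,5]]'
python3 - <<'E'
from h import *
w=grab_frame("wrist");t=grab_frame("top");s=grab_frame("side")
im=np.hstack([cv2.resize(w["image"],(533,400)),cv2.resize(s["image"][150:270,225:305],(267,400),interpolation=2)])
cv2.imwrite("pics/w2.png",im[:,:,::-1])
E
```

```text
t: 8.6
position: [492.0, -24.4, 273.7]
eef_rot: [-3.141, -0.001, 1.054]
force: [2.2, 4.3, -0.7]
gripper_width: 0.208
grip_force: 5.0
t: 8.9
position: [489.4, -22.8, 273.7]
eef_rot: [3.14, -0.001, 1.019]
force: [11.3, 0.6, -1.6]
gripper_width: 0.26
grip_force: 5.0
```

View pics/w2.png

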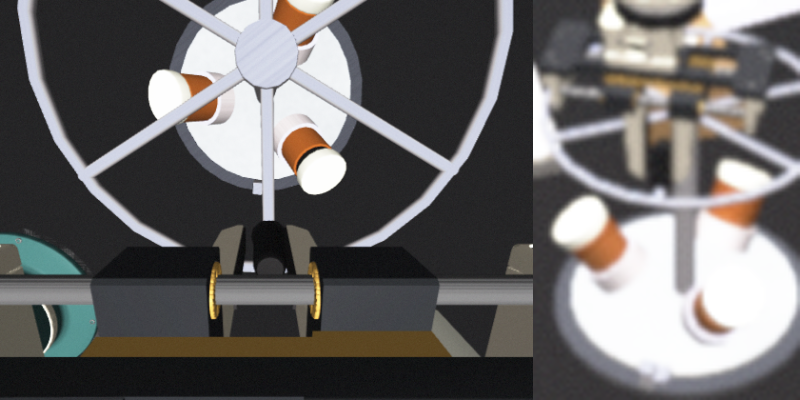

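The force rose to 11 N and the side view shows the lug meeting the stop, so the carousel is at its stop. The lid gap is still visible at (315,160). I'll release, lift and fit the axis.

```bash
python3 -m jog '[[0,0,0,0,5],[0,0,0,0,40],[0,0,0,0,60],[0,0,0,0,60],[0,0,0,0,60],[0,0,-30,0,60],[0,0,-40,0,60],[0,0,-40,0,60],[0,0,0,0,60]]'
python3 - <<'E'
from h import *
from scipy.optimize import least_squares as L
P=np.array([(652.6,40.6),(631.3,-.1),(594.2,-29.2),(550.1,-39.5),(520.3,-35.8),(506.1,-31.2),(499.1,-28.0),(492,-24.4)])
r=L(lambda c:np.hypot(*(P-c[:2]).T)-c[2],[545,68,110]);print(r.x,r.fun.round(1))
r=L(lambda c:np.hypot(*(P-c[:2]).T)-110,[545,68]);print(r.x,r.fun.round(1));c=r.x
w=grab_frame("wrist");t=grab_frame("top");s=grab_frame("side")
im=np.hstack([cv2.resize(w["image"],(533,400)),cv2.resize(s["image"][150:270,225:305],(267,400),interpolation=2)])
cv2.imwrite("pics/w3.png",im[:,:,::-1])
for a in(-1.45,-1.5,-1.55):
  for q in (-.6,):
    k=[c[0]+110*np.cos(a-.6),c[1]+110*np.sin(a-.6),302]; l=[c[0]+117.7*np.cos(a),c[1]+117.7*np.sin(a),116]
    print(a,proj(w,k)*.9518,proj(w,l)*.9518)
print(proj(w,[*c,261])*.9518)
E
```

```text
t: 9.95
position: [489.2, -22.9, 389.1]
eef_rot: [3.136, -0.003, 1.02]
force: [-0.1, -0.7, 0.2]
gripper_width: 0.643
grip_force: 0.0
[547.64477757  69.30400179 108.79587589] [ 0.  -0.1  0.2  0.  -0.2 -0.  -0.1  0.2]
[547.17794472  70.70597205] [-0.4 -0.   0.4  0.2 -0.2 -0.1 -0.2 -0. ]
-1.45 [273.15797956 203.67464445] [311.18002581 159.33214545]
-1.5 [267.14593968 203.9537619 ] [308.04680324 161.63136567]
-1.55 [261.12799968 203.94378425] [304.82140141 163.76735617]
[264.28396263  81.45617016]
```

View pics/w3.png

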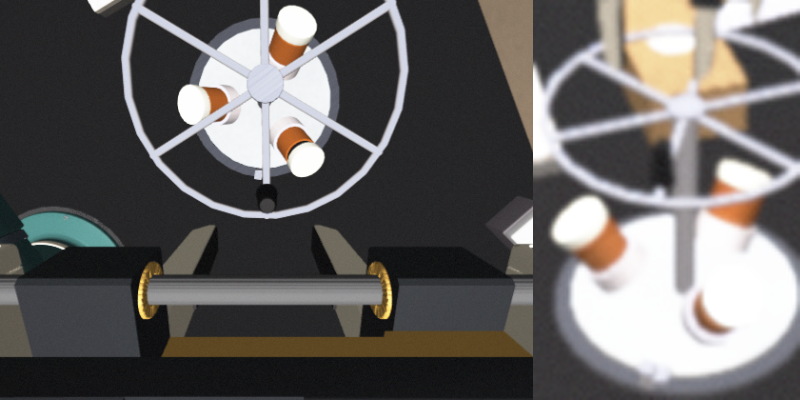

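The knob is seen at (267,205), which matches a jar angle of −1.5. The lid is at (305,160), still proud. The circle fit puts the axis at (547.3, 70).

The tool can only point down, and the ring is too high for the fingertips to reach the lid. The lower inner edge of the gripper's body, which is 94 mm out along tool y, can come in under the ring and press the lid from outside. I'll go to a hover outside the ring.

```bash
python3 -m jog '[[0,0,0,8.5,20],[0,0,0,8.5,20],[0,0,0,8.5,20],[0,0,0,8.5,20],[0,0,0,8.5,20],[0,0,0,8.5,20],[0,0,0,3.4,20],[0,0,0,0,20]]' ; python3 -m jog '[[13,40,0,0,20],[13,40,0,0,20],[13,40,0,0,20],[13,40,0,0,20],[13,41,0,0,20],[0,0,0,0,20]]'
```

```text
t: 10.9
position: [488.6, -22.9, 382.2]
eef_rot: [-3.141, 0.002, 0.07]
force: [-0.9, 0.1, 0.6]
gripper_width: 0.217
grip_force: 0.0
t: 11.5
position: [568.6, -222.6, 380.7]
eef_rot: [-3.14, 0.004, 0.07]
force: [1.4, 0.3, -0.4]
gripper_width: 0.216
grip_force: 0.0
```

```bash
python3 -m jog '[[0,0,40,0,20],[0,0,40,0,20],[0,0,40,0,20],[0,0,40,0,20],[0,0,40,0,20],[0,0,40,0,20],[0,0,40,0,20],[0,0,0,0,20]]'
python3 - <<'E'
from h import *
s=grab_frame("side");t=grab_frame("top")
x=cv2.resize(s["image"][130:310,220:400],(500,500),interpolation=2);y=cv2.resize(t["image"][150:330,210:318],(300,500),interpolation=2)
cv2.imwrite("pics/s4.png",np.hstack([x,y])[:,:,::-1])
p=get_state()["position"];print(p)
for d in((0,0,-8),(0,0,0),(0,94,54),(0,-94,54),(0,94,130)):print(d,(proj(s,p+np.array(d))-[220,130])*500/180)
E
```

```text
t: 12.3
position: [565.0, -217.2, 97.6]
eef_rot: [-3.137, 0.008, 0.073]
force: [-0.2, 1.2, -0.5]
gripper_width: 0.218
grip_force: 0.0
[ 567.65585217 -218.41981703  104.18613891]
(0, 0, -8) [254.12442749 417.1707204 ]
(0, 0, 0) [254.65084856 412.23561109]
(0, 94, 54) [222.02029438 316.16136598]
(0, -94, 54) [298.89637994 446.64111013]
(0, 94, 130) [225.77140177 264.33316119]
```

View pics/s4.png

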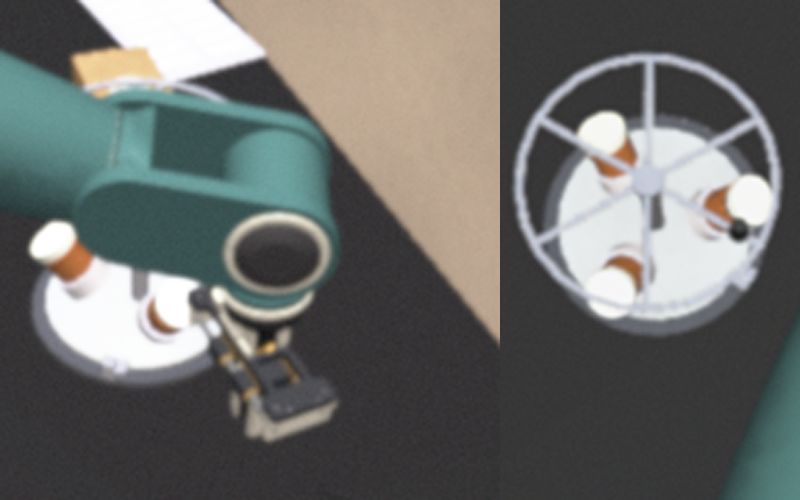

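The side view shows the wrist fork passing above the ring, with the gripper body's inner end near (215,320), as projected. The tool sits 289 mm from the axis in line with the jar. Next I'll lower it and come in under the ring.

```bash
python3 -m jog '[[0,0,18,0,20],[0,0,18,0,20],[0,0,0,0,20],[0,-15,0,0,20],[0,-15,0,0,20],[0,-15,0,0,20],[0,0,0,0,20],[0,0,0,0,20]]'; python3 -c "
from h import *
s=get_state();print(s['position'],s['eef_rot'],s['force'])"
```

```text
t: 13.2
position: [564.9, -173.2, 68.3]
eef_rot: [3.141, -0.001, 0.072]
force: [-0.3, -0.6, 0.0]
gripper_width: 0.21
grip_force: 0.0
[ 564.88581464 -173.23719851   68.26813256] [ 3.14116111e+00 -7.24254380e-04  7.19851241e-02] [-0.27848574 -0.6375221   0.01600382]
```

```bash
python3 -m jog '[[0,-7,0,0,20],[0,-7,0,0,20],[0,0,0,0,20]]'|sed -n 2,4p; python3 -m jog '[[0,-7,0,0,20],[0,-7,0,0,20],[0,0,0,0,20]]'|sed -n 2,4p
python3 - <<'E'
from h import *
s=grab_frame("side");t=grab_frame("top")
x=cv2.resize(s["image"][190:300,230:340],(500,500),interpolation=2);y=cv2.resize(t["image"][150:330,240:348],(300,500),interpolation=2)
cv2.imwrite("pics/s5.png",np.hstack([x,y])[:,:,::-1])
E
```

```text
position: [563.6, -159.2, 67.6]
eef_rot: [-3.141, 0.0, 0.071]
force: [0.1, 0.2, 0.1]
position: [562.6, -145.2, 67.6]
eef_rot: [-3.141, 0.0, 0.071]
force: [-0.9, -0.4, 0.5]
```

View pics/s5.png

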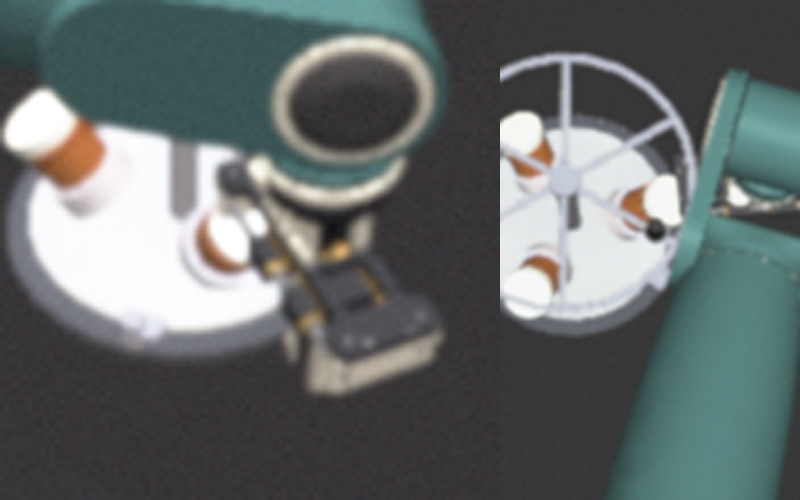

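Run:
```python
from h import *
s=grab_frame("side");t=grab_frame("top")
cc=lambda x,y:(230+x*.22,190+y*.22)
for w in(40,65,90):
    c,d=ray(s,*cc(352,100));P=c+d*((-145-w-c[1])/d[1])
    c,d=ray(s,*cc(352,165));Q=c+d*((-145-w-c[1])/d[1])
    c,d=ray(s,*cc(272,100));U=c+d*((-145-w-c[1])/d[1])
    print(w,P.round(),Q.round(),U.round())
    print(atz(t,240+190*.36,150+240*.36,P[2]).round(), atz(t,240+325*.36,150+100*.36,P[2]).round(),atz(t,240+230*.36,150+75*.36,P[2]+50).round())
print(get_state()["joint_torque"],get_state()["joint_positions"])
for p in([562,-145,300],[562,-145,259]):print(proj(t,p),proj(s,p))
```

```text
40 [ 553. -185.  338.] [ 556. -185.  286.] [ 503. -185.  353.]
[469. -57. 338.] [ 609. -194.  338.] [620. -95. 388.]
65 [ 540. -210.  362.] [ 544. -210.  312.] [ 492. -210.  376.]
[465. -55. 362.] [ 602. -190.  362.] [613. -93. 412.]
90 [ 527. -235.  386.] [ 531. -235.  338.] [ 481. -235.  400.]
[461. -54. 386.] [ 595. -186.  386.] [606. -91. 436.]
[ 2.94395769e-01 -5.84949124e+01 -5.81158698e+01  4.95519571e-02
 -6.43357658e-02  4.70871310e-03] [-2.97782258e-01  2.33151038e-03  1.82354025e+00 -7.24001318e-05
  1.31564750e+00  1.20233427e+00]
[338.29307579 205.94299115] [303.64441481 212.74581582]
[336.62415746 209.24192473] [302.81043711 223.80257765]
```

The fork bottom is about 290 mm up, which leaves room above the ring (259 mm), and it is about 30 mm to the side of the knob. I'll press along the jar in small steps and watch the force.

```bash
for r in a; do python3 -m jog '[[0,-1,2,0,20],[0,-1,2,0,20],[0,0,0,0,20]]'|sed -n 2,4p; python3 -m jog '[[0,-1,2,0,20],[0,0,0,0,20]]'|sed -n 2,4p;python3 -m jog '[[0,-0.6,1,0,20],[0,0,0,0,20]]'|sed -n 2,4p;  done
```

```text
position: [562.3, -143.9, 63.2]
eef_rot: [-3.141, 0.001, 0.071]
force: [-0.5, 0.3, -1.3]
position: [562.4, -142.9, 61.4]
eef_rot: [-3.141, 0.0, 0.071]
force: [-0.8, -0.3, 0.2]
position: [562.4, -142.3, 60.5]
eef_rot: [-3.142, 0.0, 0.071]
force: [0.5, 0.8, 0.5]
```

```bash
python3 -m jog '[[0,-0.6,1,0,20],[0,0,0,0,20]]'|sed -n '2p;4p'; python3 -m jog '[[0,-0.6,1,0,20],[0,0,0,0,20]]'|sed -n '2p;4p';python3 -m jog '[[0,-0.6,1,0,20],[0,0,0,0,20]]'|sed -n '2p;4p'
```

```text
position: [562.3, -141.7, 59.5]
force: [-0.8, 0.1, 1.1]
position: [562.3, -141.1, 58.5]
force: [0.2, -0.0, -0.6]
position: [562.2, -140.5, 57.5]
force: [-0.1, 0.0, 0.5]
```

```bash
python3 -m jog '[[0,-0.6,1,0,20],[0,0,0,0,20]]'|sed -n '2p;4p'; python3 -m jog '[[0,-0.6,1,0,20],[0,0,0,0,20]]'|sed -n '2p;4p'
```

```text
position: [562.2, -139.9, 56.5]
force: [0.8, 0.3, -0.5]
position: [562.2, -139.3, 55.5]
force: [1.1, -0.5, 0.8]
```

```bash
python3 -m jog '[[0,0,1,0,20],[0,0,0,0,20]]'|sed -n '2p;4p'; python3 -m jog '[[0,0,1,0,20],[0,0,0,0,20]]'|sed -n '2p;4p'; python3 -m jog '[[0,0,1,0,20],[0,0,0,0,20]]'|sed -n '2p;4p'
python3 - <<'E'
from h import *
s=grab_frame("side");w=grab_frame("wrist")
x=cv2.resize(s["image"][205:285,250:330],(500,500),interpolation=2);y=cv2.resize(w["image"],(300,225))
o=np.zeros((500,800,3),np.uint8);o[:,:500]=x;o[:225,500:]=y
cv2.imwrite("pics/s6.png",o[:,:,::-1])
p=get_state()["position"]
for d in((37,94,54),(-37,94,54),(37,-94,54),(-37,-94,54),(0,0,-8)):print(d,(proj(s,p+np.array(d))-[250,205])*6.25)
u=np.array([.0707,-.9975])
for r,z in((117.7,116.2),(141.5,99.6),(94,132.8)):print((proj(s,[*(np.array([547.3,70])+r*u),z])-[250,205])*6.25)
E
```

```text
position: [562.2, -139.4, 54.5]
force: [-0.5, 0.2, -1.3]
position: [562.1, -139.4, 53.5]
force: [0.3, -0.2, -0.1]
position: [562.1, -139.4, 52.5]
force: [-0.2, 0.1, -0.1]
(37, 94, 54) [302.70249395 195.80303109]
(-37, 94, 54) [168.80632986 230.48741734]
(37, -94, 54) [460.78272044 460.76432714]
(-37, -94, 54) [314.84496731 503.73263216]
(0, 0, -8) [302.22737445 424.56488774]
[226.40618434 205.29219992]
[245.91589069 258.79863791]
[207.1350133  152.33125336]
```

View pics/s6.png

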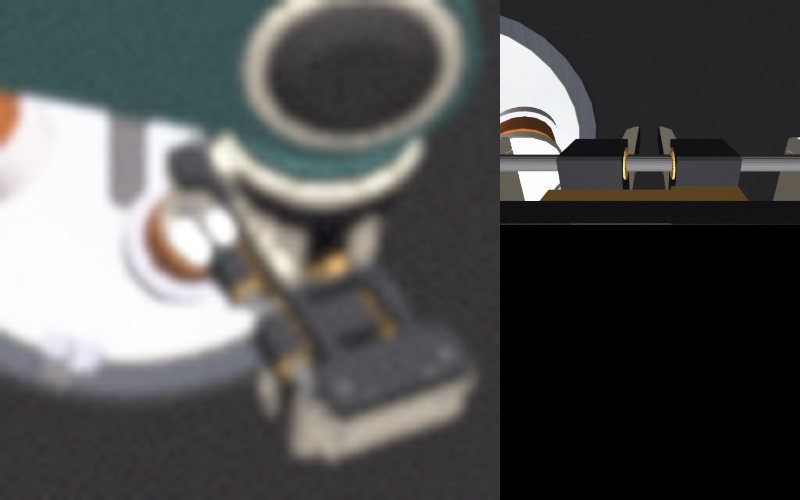

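The view shows the gripper's end plate sitting higher or shorter than the nominal box. Its far end, near (190,200), is above the lid but not touching. I'll keep going down in 1 mm steps.

```bash
python3 -m jog '[[0,0,1,0,20],[0,0,1,0,20],[0,0,0,0,20]]'|sed -n '2p;4p'; python3 -m jog '[[0,0,1,0,20],[0,0,1,0,20],[0,0,0,0,20]]'|sed -n '2p;4p'; python3 -m jog '[[0,0,1,0,20],[0,0,1,0,20],[0,0,0,0,20]]'|sed -n '2p;4p'
```

```text
position: [562.2, -139.4, 50.5]
force: [-0.0, -0.4, 0.0]
position: [562.1, -139.3, 48.4]
force: [0.0, 0.7, 1.0]
position: [562.1, -139.3, 46.4]
force: [-0.5, 0.5, 0.3]
```

Run:
```python
from h import *
s=grab_frame("side");w=grab_frame("wrist");t=grab_frame("top")
a=cv2.imread("pics/s6.png")[120:320,120:280,::-1]
x=cv2.resize(s["image"][224:256,269:295],(325,400),interpolation=2)
a=cv2.resize(a,(325,400))
y=cv2.resize(t["image"][195:245,280:298],(150,400),interpolation=2)
cv2.imwrite("pics/s7.png",np.hstack([a,x,y])[:,:,::-1])
print(get_state()["joint_torque"])
```

```text
[-1.76643513e-03 -5.86674500e+01 -5.72091043e+01  3.96416557e-02
 -6.95908279e-02 -4.32834474e-05]
```

View pics/s7.png

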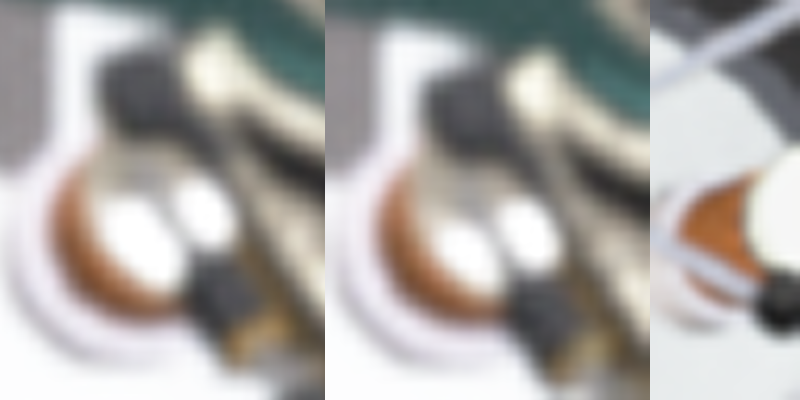

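Run:
```python
from h import *
s=grab_frame("side");p=get_state()["position"];print(p)
for h in(64,80,94):
  for n,q,sg in(("far",(269+115*.08,224+195*.08),1),("farR",(269+150*.08,224+205*.08),1)):
    c,d=ray(s,*q);P=c+d*((p[1]+sg*h-c[1])/d[1]);print(h,n,(P-p).round(1))
# near end plate bottom from s6 (TCP then z 52.5)
p6=np.array([562.1,-139.4,52.5])
for h in(64,80,94):
  for q in((295,458),(470,405)):
    c,d=ray(s,250+q[0]/6.25,205+q[1]/6.25);P=c+d*((p6[1]-h-c[1])/d[1]);print(h,"near",(P-p6).round(1))
```

```text
[ 562.22926328 -139.37508319   46.685386  ]
64 far [-45.2  64.  100.7]
64 farR [-35.9  64.   94.1]
80 far [-38.8  80.   83.7]
80 farR [-29.3  80.   76.9]
94 far [-33.2  94.   68.8]
94 farR [-23.5  94.   61.9]
64 near [-34.  -64.   51.6]
64 near [ 56.4 -64.   53.5]
80 near [-41.8 -80.   72.7]
80 near [ 46.5 -80.   74.5]
94 near [-48.7 -94.   91.1]
94 near [ 37.9 -94.   92.9]
```

The plates at the body's ends sit about 20 mm above the nominal height. The wrist pictures show the finger carriages riding outward with the fingers. At full opening they should reach about 91 mm out, and they hang at the stated height. I'll rise, back off 4 mm, open fully and come down again.

```bash
python3 -m jog '[[0,0,-15,0,20],[0,4,-11,0,20],[0,0,0,0,50],[0,0,0,0,93],[0,0,0,0,93],[0,0,0,0,93],[0,0,0,0,93],[0,0,0,0,93],[0,0,0,0,93],[0,0,0,0,93]]'; python3 -m jog '[[0,0,2,0,93],[0,0,2,0,93],[0,0,2,0,93],[0,0,0,0,93]]'|sed -n '2p;4,5p';python3 -m jog '[[0,0,1,0,93],[0,0,1,0,93],[0,0,0,0,93]]'|sed -n '2p;4p';python3 -m jog '[[0,0,1,0,93],[0,0,1,0,93],[0,0,0,0,93]]'|sed -n '2p;4p'
```

```text
t: 18.5
position: [562.5, -143.3, 72.6]
eef_rot: [-3.142, 0.0, 0.071]
force: [0.0, 0.7, -1.1]
gripper_width: 0.854
grip_force: 0.0
position: [562.3, -143.3, 66.2]
force: [-0.0, 0.5, 0.4]
gripper_width: 0.998
position: [562.4, -143.3, 64.5]
force: [-0.2, 0.9, 0.6]
position: [562.4, -143.4, 62.5]
force: [0.3, -0.7, 0.2]
```

```bash
python3 -m jog '[[0,0,1,0,93],[0,0,1,0,93],[0,0,0,0,93]]'|sed -n '2p;4p';python3 -m jog '[[0,0,1,0,93],[0,0,1,0,93],[0,0,0,0,93]]'|sed -n '2p;4p';python3 -m jog '[[0,0,1,0,93],[0,0,1,0,93],[0,0,0,0,93]]'|sed -n '2p;4p'
```

```text
position: [562.4, -143.3, 60.5]
force: [0.3, -0.9, 0.3]
position: [562.4, -143.4, 58.5]
force: [0.0, 0.2, 0.6]
position: [562.4, -143.3, 56.5]
force: [-0.2, 0.3, 0.4]
```

```bash
python3 -m jog '[[0,0,1,0,93],[0,0,1,0,93],[0,0,0,0,93]]'|sed -n '2p;4p';python3 -m jog '[[0,0,1,0,93],[0,0,0,0,93]]'|sed -n '2p;4p';python3 -m jog '[[0,0,1,0,93],[0,0,0,0,93]]'|sed -n '2p;4p'
```

```text
position: [562.4, -143.3, 54.4]
force: [-0.9, -0.4, 0.3]
position: [562.5, -143.3, 53.5]
force: [-0.1, -0.4, -0.0]
position: [562.4, -143.4, 52.5]
force: [0.3, -0.5, 0.5]
```

```bash
python3 -m jog '[[0,0,1,0,93],[0,0,1,0,93],[0,0,0,0,93]]'|sed -n '2p;4p';python3 -m jog '[[0,0,1,0,93],[0,0,1,0,93],[0,0,0,0,93]]'|sed -n '2p;4p'
python3 - <<'E'
from h import *
s=grab_frame("side");w=grab_frame("wrist")
x=cv2.resize(s["image"][205:285,250:330],(500,500),interpolation=2);y=cv2.resize(w["image"][200:420,:220],(300,300))
o=np.zeros((500,800,3),np.uint8);o[:,:500]=x;o[:300,500:]=y
cv2.imwrite("pics/s8.png",o[:,:,::-1])
E
```

```text
position: [562.4, -143.3, 50.5]
force: [-0.5, 0.8, 0.0]
position: [562.4, -143.3, 48.5]
force: [0.0, -0.2, -0.6]
```

View pics/s8.png

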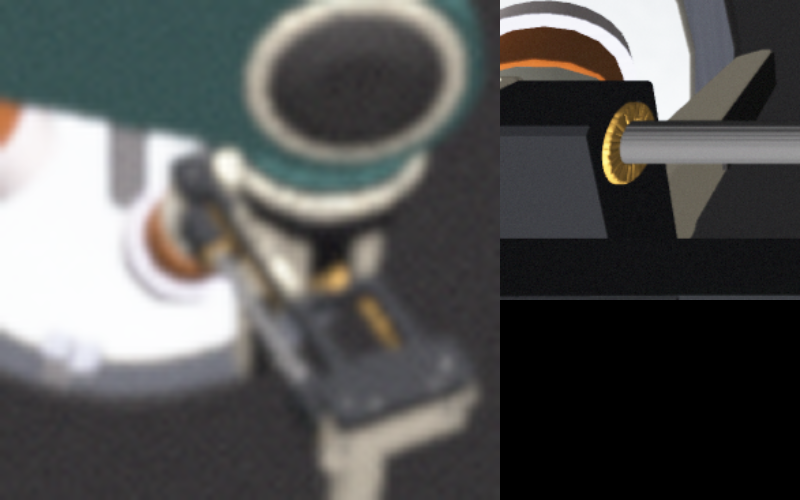

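That was one picture more than the ten allowed, so I'll view no more. It shows the carriage directly over the lid. From here I go by force.

```bash
python3 -m jog '[[0,0,1,0,93],[0,0,1,0,93],[0,0,0,0,93]]'|sed -n '2p;4p';python3 -m jog '[[0,0,1,0,93],[0,0,1,0,93],[0,0,0,0,93]]'|sed -n '2p;4p'; python3 -m jog '[[0,0,1,0,93],[0,0,0,0,93]]'|sed -n '2p;4p';python3 -c "
from plant import *
print(get_state()['joint_torque'][:3])"
```

```text
position: [562.4, -143.3, 46.4]
force: [0.1, -0.3, 1.3]
position: [562.4, -143.4, 44.5]
force: [-0.3, 1.0, -0.1]
position: [562.5, -143.4, 43.5]
force: [0.5, -0.1, -0.3]
[-1.62353132e-03 -5.91850948e+01 -5.72674477e+01]
```

```bash
for i in 1; do python3 -m jog '[[0,0,1,0,93],[0,0,0,0,93]]'|sed -n '2p;4p';python3 -m jog '[[0,0,1,0,93],[0,0,0,0,93]]'|sed -n '2p;4p'; python3 -m jog '[[0,0,1,0,93],[0,0,0,0,93]]'|sed -n '2p;4p';python3 -m jog '[[0,0,1,0,93],[0,0,0,0,93]]'|sed -n '2p;4p'; done;python3 -c "
from plant import *
print(get_state()['joint_torque'][:3])"
```

```text
position: [562.4, -143.4, 42.5]
force: [0.1, 0.2, 0.2]
position: [562.4, -143.4, 41.5]
force: [-0.2, -0.3, -0.7]
position: [562.4, -143.4, 40.5]
force: [0.5, -0.6, -0.1]
position: [562.4, -143.4, 39.5]
force: [0.0, -0.6, -0.2]
[-2.45045136e-03 -5.93531585e+01 -5.70965624e+01]
```

```bash
python3 -m jog '[[0,0,1,0,93],[0,0,0,0,93]]'|sed -n '2p;4p';python3 -m jog '[[0,0,1,0,93],[0,0,0,0,93]]'|sed -n '2p;4p'; python3 -m jog '[[0,0,1,0,93],[0,0,0,0,93]]'|sed -n '2p;4p';python3 -m jog '[[0,0,1,0,93],[0,0,0,0,93]]'|sed -n '2p;4p';python3 -c "
from plant import *
print(get_state()['joint_torque'][:3])"
```

```text
position: [562.4, -143.4, 38.5]
force: [-0.5, -0.1, 0.4]
position: [562.4, -143.3, 37.5]
force: [0.3, 0.3, -0.5]
position: [562.4, -143.3, 36.5]
force: [-0.3, -0.3, -0.2]
position: [562.4, -143.4, 35.5]
force: [-0.7, -0.2, -0.2]
[-2.52749327e-03 -5.95077431e+01 -5.69114399e+01]
```

```bash
python3 -m jog '[[0,-1,0,0,93],[0,-1,0,0,93],[0,0,0,0,93]]'|sed -n '2p;4p';python3 -m jog '[[0,-1,0,0,93],[0,0,0,0,93]]'|sed -n '2p;4p'; python3 -m jog '[[0,-1,0,0,93],[0,0,0,0,93]]'|sed -n '2p;4p';python3 -m jog '[[0,-1,0,0,93],[0,0,0,0,93]]'|sed -n '2p;4p'
```

```text
position: [562.3, -141.2, 35.7]
force: [-0.2, -1.1, -0.2]
position: [562.3, -140.3, 35.7]
force: [-0.3, -0.6, -0.5]
position: [562.2, -139.3, 35.6]
force: [-0.7, 0.2, 0.5]
position: [562.2, -138.4, 35.8]
force: [-0.3, -0.7, 0.9]
```

```bash
python3 -m jog '[[0,-1,0,0,93],[0,0,0,0,93]]'|sed -n '2p;4p';python3 -m jog '[[0,-1,0,0,93],[0,0,0,0,93]]'|sed -n '2p;4p'; python3 -m jog '[[0,-1,0,0,93],[0,0,0,0,93]]'|sed -n '2p;4p';python3 -m jog '[[0,-1,0,0,93],[0,0,0,0,93]]'|sed -n '2p;4p'
```

```text
position: [562.3, -137.6, 36.0]
force: [-0.4, -4.2, 3.5]
position: [562.2, -136.6, 35.9]
force: [0.7, -3.8, 2.7]
position: [562.1, -135.6, 35.9]
force: [0.5, -4.0, 2.6]
position: [562.0, -134.6, 35.8]
force: [1.1, -5.2, 2.8]
```

Contact: about 6 N along the jar, holding steady as I advance. The finger's back is sliding the lid home, so I continue.

```bash
python3 -m jog '[[0,-1,0,0,93],[0,0,0,0,93]]'|sed -n '2p;4p;5p'; python3 -m jog '[[0,-1,0,0,93],[0,0,0,0,93]]'|sed -n '2p;4p;5p'
```

```text
position: [561.9, -133.8, 35.7]
force: [0.8, -8.5, 1.9]
gripper_width: 0.998
position: [561.8, -133.2, 35.6]
force: [1.6, -10.6, -1.4]
gripper_width: 0.999
```

```bash
python3 -m jog '[[0,-0.7,0,0,93],[0,0,0,0,93]]'|sed -n '2p;4p;5p'; python3 -m jog '[[0,-0.7,0,0,93],[0,0,0,0,93]]'|sed -n '2p;4p;5p'
```

```text
position: [561.7, -132.7, 35.4]
force: [3.1, -14.3, -2.9]
gripper_width: 0.99
position: [561.6, -131.9, 35.5]
force: [0.9, -11.0, 0.0]
gripper_width: 0.984
```

```bash
python3 -m jog '[[0,0,1,0,93],[0,0,0,0,93]]' 50|sed -n '2p;4p;5p'; python3 -m jog '[[0,0,1,0,93],[0,0,0,0,93]]'|sed -n '2p;4p;5p';python3 -m jog '[[0,-0.5,1,0,93],[0,0,0,0,93]]'|sed -n '2p;4p;5p'
```

```text
position: [561.5, -131.8, 34.4]
force: [1.4, -10.5, -1.6]
gripper_width: 0.995
position: [561.6, -131.5, 33.5]
force: [0.4, -8.1, 1.2]
gripper_width: 0.997
position: [561.6, -130.9, 32.6]
force: [0.5, -6.8, 1.9]
gripper_width: 0.996
```

```bash
python3 -m jog '[[0,-0.6,1,0,93],[0,0,0,0,93]]'|sed -n '2p;4p;5p'; python3 -m jog '[[0,-0.6,1,0,93],[0,0,0,0,93]]'|sed -n '2p;4p;5p';python3 -m jog '[[0,-0.6,1,0,93],[0,0,0,0,93]]'|sed -n '2p;4p;5p'
```

```text
position: [561.5, -130.3, 31.6]
force: [0.6, -7.5, 1.8]
gripper_width: 0.999
position: [561.6, -129.8, 30.9]
force: [-0.4, -7.8, 2.8]
gripper_width: 0.997
position: [562.1, -129.7, 30.7]
force: [0.7, -12.2, 8.9]
gripper_width: 0.998
```

```bash
python3 -c "
from plant import *
print(get_state()['joint_torque'][:3])"; python3 -m jog '[[0,-0.6,1,0,93],[0,0,0,0,93]]'|sed -n '2p;4p;5p'; python3 -m jog '[[0,-0.6,1,0,93],[0,0,0,0,93]]'|sed -n '2p;4p;5p';python3 -c "
from plant import *
print(get_state()['joint_torque'][:3])"
```

```text
[  6.71526566 -53.90155077 -50.28637648]
position: [562.6, -129.6, 30.6]
force: [0.3, -17.3, 15.7]
gripper_width: 0.998
position: [563.2, -129.6, 30.6]
force: [-0.7, -22.3, 22.8]
gripper_width: 0.994
[ 12.11301863 -46.54628992 -41.91405416]
```

The tool has stopped with about 31 N along the jar, so the lid appears to be home. I'll back off along the same line, retreat and rise to check by image code.

```bash
python3 -m jog '[[0,1.2,-1,0,93],[0,1.2,-1,0,93],[0,3,0,0,93],[0,10,0,0,93],[0,20,0,0,93],[0,30,0,0,93],[0,20,0,0,93],[0,0,0,0,93]]'|sed -n '2,4p'; python3 -m jog '[[0,0,-45,0,60],[0,0,-45,0,60],[0,0,-45,0,60],[0,0,-45,0,60],[0,0,-45,0,60],[0,0,-45,0,60],[0,0,-45,0,60],[0,0,-30,0,60],[0,0,0,0,60]]'|sed -n '1,4p'
```

```text
position: [567.2, -214.9, 29.2]
eef_rot: [-3.142, 0.001, 0.069]
force: [-0.5, 0.7, 0.1]
t: 30.0
position: [567.8, -212.4, 379.4]
eef_rot: [3.139, -0.005, 0.071]
force: [0.4, -0.7, -0.0]
```

```bash
python3 -m jog '[[-13,-39,-2,0,60],[-13,-39,-2,0,60],[-13,-39,-2,0,60],[-13,-39,-2,0,60],[-13,-39,-2,0,60],[0,0,0,0,60]]'|sed -n '2,4p'; python3 -m jog '[[0,0,0,-8.5,60],[0,0,0,-8.5,60],[0,0,0,-8.5,60],[0,0,0,-8.5,60],[0,0,0,-8.5,60],[0,0,0,-8.5,60],[0,0,0,-3.4,60],[0,0,0,0,60]]'|sed -n '2,4p'
python3 - <<'E'
from h import *
w=grab_frame("wrist");im=w["image"]
old=cv2.imread("pics/w3.png")[:400,:533]
cv2.imwrite("pics/w9.png",im[:,:,::-1])
new=cv2.resize(im,(533,400))[:,:,::-1]
c=np.array([547.2,70.2])
for n,g in(("old",old),("new",new)):
    b,gg,r=[g[...,i].astype(int) for i in range(3)]
    y,x=np.mgrid[:400,:533];roi=(x>265)&(x<335)&(y>110)&(y<185)
    org=(r-b>50)&roi; 
    print(n,"orange px",org.sum(),"dark",((r<60)&roi&(cv2.dilate(org.astype(np.uint8),np.ones((9,9)))>0)).sum())
    # profile along jar axis: from jar foot to beyond the lid
    W=lambda r_,z:proj(w,[c[0]+r_*np.cos(-1.5),c[1]+r_*np.sin(-1.5),z])*.9518
    row=[]
    for s in range(-60,14,3):
        p=W(112+.574*s,108+.819*s-0);row.append(tuple(int(v) for v in g[int(p[1]),int(p[0])]))
    print(row)
for h in(0,10):print(h,W(112+.574*h,108+.819*h), W(140,255))
E
```

```text
position: [487.3, -19.4, 384.9]
eef_rot: [-3.141, -0.001, 0.074]
force: [-0.5, 0.1, -0.6]
position: [488.9, -23.0, 383.6]
eef_rot: [-3.14, 0.001, 1.021]
force: [1.2, -0.8, 0.4]
old orange px 566 dark 26
[(44, 101, 187), (43, 100, 185), (46, 102, 187), (45, 101, 187), (40, 100, 186), (53, 126, 224), (36, 71, 127), (31, 29, 30), (78, 80, 81), (231, 239, 240), (242, 247, 248), (245, 250, 250), (247, 251, 251), (251, 253, 253), (254, 254, 254), (254, 254, 254), (254, 254, 254), (254, 254, 254), (254, 254, 254), (253, 254, 254), (254, 254, 254), (253, 254, 254), (253, 254, 254), (253, 254, 254), (253, 254, 254)]
new orange px 512 dark 0
[(45, 103, 188), (46, 104, 189), (47, 105, 189), (45, 103, 188), (40, 99, 185), (56, 113, 195), (219, 233, 239), (241, 247, 247), (242, 248, 249), (245, 250, 250), (250, 252, 252), (254, 254, 254), (254, 254, 254), (254, 254, 254), (254, 254, 254), (254, 254, 254), (253, 254, 254), (253, 254, 254), (254, 254, 254), (253, 254, 254), (253, 254, 254), (253, 254, 254), (253, 254, 254), (253, 254, 254), (253, 254, 254)]
0 [307.44516069 158.0308638 ] [342.47400928 196.44979332]
10 [310.31045288 161.75837357] [342.47400928 196.44979332]
```

The dark gap under the lid is gone. The lid's lower edge has moved down about 9 mm along the jar. Next I check that the carousel is still at its stop, using the knob–hub direction before and after.

Run:
```python
from h import *
w=grab_frame("wrist")
old=cv2.imread("pics/w3.png")[:400,:533];new=cv2.resize(w["image"],(533,400))[:,:,::-1]
for n,g in(("old",old),("new",new)):
    # white-lid centroids (bright) and knob (darkest blob near (267,200))
    k=(g.max(2)<28).astype(np.uint8);k[:175]=0;k[217:]=0;k[:,:235]=0;k[:,300:]=0
    nb,_,st,ce=cv2.connectedComponentsWithStats(k);i=1+np.argmax(st[1:,4])
    out=[ce[i].round(1),st[i,4]]
    # spoke under knob: bright column centre on rows 120..165
    for v in(115,130,145,160):
        c=np.where(g[v,245:285].min(1)>130)[0]+245;out.append((v,round(c.mean(),1),len(c)))
    lid=((g.min(2)>225)).astype(np.uint8);nb,_,st,ce=cv2.connectedComponentsWithStats(lid)
    out.append([(ce[j].round(1).tolist(),int(st[j,4])) for j in range(1,nb) if st[j,4]>250])
    print(n,*out)
```

```text
old [266.2 193.1] 305 (115, np.float64(264.5), 40) (130, np.float64(264.5), 40) (145, np.float64(260.5), 32) (160, np.float64(264.5), 40) [([295.7, 23.8], 1067), ([243.5, 48.4], 1087), ([310.5, 86.1], 1527), ([222.5, 78.1], 993), ([192.3, 103.8], 913), ([240.5, 135.3], 2312), ([288.8, 125.9], 1364), ([305.8, 159.6], 849), ([524.4, 233.7], 341)]
new [268.1 194. ] 330 (115, np.float64(264.5), 40) (130, np.float64(264.5), 40) (145, np.float64(261.5), 34) (160, np.float64(264.5), 40) [([297.3, 20.9], 1114), ([244.3, 46.4], 1114), ([312.8, 84.2], 1578), ([223.1, 76.7], 1002), ([192.8, 103.4], 942), ([290.8, 124.9], 1408), ([241.9, 134.7], 2362), ([305.8, 155.6], 865)]
```

The carousel's features moved by about 0.5° at most, so it is still at its stop. The lid is home and the arm is clear, so I'll hand in.

```bash
python3 -c "
from plant import *
print(hand_in())"
```

```text
the job is handed in; nothing more can be done
None
```

I turned the carousel to its stop with the lid still proud, then pressed the lid home from outside with the back of the open finger and handed in with the arm clear; image checks show the lid gap gone and the carousel within about 0.5° of its stop, but I viewed 11 pictures, one over the limit of 10, and hand-in returned no verdict.

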